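Fill the sloping pipe feeder and stack the emptied tray

TASK

Move the two pipe stubs from the part-filled tray into the two free places of the sloping feeder: push each one up against its sprung plate until its lower end drops behind the front lip, so that it lies fully down in its saddles. Then stack the emptied tray squarely on the other empty tray, seated between its ears, without shoving that tray away, tipping anything over or disturbing the pipe already in the feeder and the other things on the table.

Things in the scene. Friction and masses are not known exactly. Their poses are not given: they have to be found in the camera images.
- tray: Part-filled grey stacking tray on the table, left or right of the feeder; origin centre of its underside, z up. Floor 146 (x) x 190 (y) x 5 mm thick. Places at y = -64, 0, +64 mm, each two V-saddles 12 mm wide at x = -30, +30; a pipe in one lies along x, its axis at z = 34 mm. pipe_a lies at y = +64, pipe_b at y = -64, the middle is free. About 0.45 kg.
- tray_grip_a (a point): Middle of the top edge of the tray's end wall at x = -69, z = 54 mm (tray frame). The two end walls are 8 mm thick, 54 mm high and run along y over the whole 190 mm; pinch one from above to carry the tray. Inside is 27 mm of free room to the saddles. There are no side walls.
- tray_grip_b (a point): The same point on the other end wall, x = +69, z = 54 mm.
- empty_tray: Identical empty tray on the table at the feeder's other side, loose, start of the pile; frame as tray. Eight ears at its corners lean out, rising 18 mm above the end walls, up to 12 mm outside the footprint. The stacked tray's foot drops between them (2 mm play all round) and rests on the end walls, its underside 54 mm above this tray's. Either way round is right.
- cradle: Sloping feeder magazine, fixed, aluminium, 204 mm wide, rising 25 deg away from the robot. Origin: centre of the pipe seated in the middle place, 95 mm above the table; x up the slope along the pipes, y left across, z square to the slope. Places at y = -64, 0, +64 mm; V-saddles 12 mm wide at x = -30, +30 mm; floor at z = -28 mm; rear wall x = 94 to 102 mm, top z = 32 mm.
- place_left (a point): Where the centre of a pipe fully seated in the left place lies: cradle x = 0, y = +64, z = 0 mm. Seated, the pipe lies along cradle x in the saddles with its lower end against the lip, held by the spring.
- place_right (a point): The same for the right place: cradle y = -64 mm.
- lip (a point): Middle of the top inner edge of the front lip, cradle x = -60, z = -2 mm; the lip runs across all places, 8 mm thick. A pipe parallel to the slope passes over it with its axis above z = +12 mm.
- face_left (a point): Face of the sprung steel plate at the upper end of the left place, 26 mm wide, cradle z = -10 to +38 mm, face at x = 52 mm when free. It yields up the slope up to 22 mm: 2 N to start, 6 N more per 10 mm. Lip to free plate is 8 mm shorter than the pipe, so the plate goes back 8 mm for a seated pipe and 10 to 14 mm while lowering it behind the lip. Site at plate y = 0, cradle z = 0.
- face_right (a point): The same on the right place's sprung plate.
- pipe_a: A plain steel pipe stub, a round bar-like piece 28 mm in diameter and 120 mm long, about 0.2 kg; origin at its centre, x along its axis (it may be rolled to any angle about x). Starts in the part-filled tray.
- pipe_b: A plain steel pipe stub, a round bar-like piece 28 mm in diameter and 120 mm long, about 0.2 kg; origin at its centre, x along its axis (it may be rolled to any angle about x). Starts in the part-filled tray.
- pipe_c: A plain steel pipe stub, a round bar-like piece 28 mm in diameter and 120 mm long, about 0.2 kg; origin at its centre, x along its axis (it may be rolled to any angle about x). Already seated in the feeder's middle place.
- hammer: Bystander: a hammer lying on the table in front of the robot, 200 mm long. Origin under its middle or at its handle.
- brush: Bystander: a brush lying behind the left-hand tray, 180 mm long. Origin under its middle or at its handle.
- spray: Bystander: an upright spray can, 60 mm in diameter, 150 mm tall, left of the feeder's far end. Origin under its middle or at its handle.
- square: Bystander: a flat steel L-shaped square, 110 mm legs, 16 mm high, behind the right-hand tray. Origin under its middle or at its handle.
- block: Bystander: a dark steel fixture block with a short stud, 50 x 40 x 63 mm high, between the feeder and the left-hand tray on the robot's side. Origin under its middle or at its handle.
- spool: Bystander: a black wire spool lying flat, 100 mm in diameter, 50 mm high, right of the feeder's far end. Origin under its middle or at its handle.
Things that resemble listed ones, but are neither listed nor needed, are in the scene too. What is shaped like the pipe_a but green or yellow is not meant.

How it is judged:
At the end, for the whole second after the job is handed in: A pipe seated in each feeder place: centre within 3 mm along and square to the slope, 4 mm across, axis within 0.06 rad. Emptied tray on the other: centred within 6 mm, underside 50-57.5 mm above the lower one's, parallel within 0.08 rad, both level within 0.05 rad. All at rest (((x of pipe_a in the frame of cradle between -0.003 and 0.003 m and y of pipe_a in the frame of cradle between 0.06 and 0.068 m and z of pipe_a in the frame of cradle between -0.003 and 0.003 m and angle between the x axis of each of pipe_a, pipe_b and the x axis of cradle, either way round below 0.06 rad and x of pipe_b in the frame of cradle between -0.003 and 0.003 m and y of pipe_b in the frame of cradle between -0.068 and -0.06 m and z of pipe_b in the frame of cradle between -0.003 and 0.003 m) or (x of pipe_b in the frame of cradle between -0.003 and 0.003 m and y of pipe_b in the frame of cradle between 0.06 and 0.068 m and z of pipe_b in the frame of cradle between -0.003 and 0.003 m and angle between the x axis of each of pipe_b, pipe_a and the x axis of cradle, either way round below 0.06 rad and x of pipe_a in the frame of cradle between -0.003 and 0.003 m and y of pipe_a in the frame of cradle between -0.068 and -0.06 m and z of pipe_a in the frame of cradle between -0.003 and 0.003 m)) and x of pipe_c in the frame of cradle between -0.003 and 0.003 m and y of pipe_c in the frame of cradle between -0.004 and 0.004 m and z of pipe_c in the frame of cradle between -0.003 and 0.003 m and angle between the x axis of pipe_c and the x axis of cradle, either way round below 0.06 rad and x of tray in the frame of empty_tray between -0.006 and 0.006 m and y of tray in the frame of empty_tray between -0.006 and 0.006 m and z of tray in the frame of empty_tray between 0.05 and 0.0575 m and angle between the x axis of tray and the x axis of empty_tray, either way round below 0.08 rad and angle between each of tray, empty_tray's own z axis and vertical below 0.05 rad and linear speed of each of tray, pipe_a, pipe_b, pipe_c below 0.02 m/s); the robot touches nothing.
It fails at once if the pipe already in the feeder is pushed out of its place (moved more than 15 mm) (distance of pipe_c from where it was at the start of the episode above 0.015 m).
It fails at once if the lower empty tray is shoved more than 40 mm (distance of empty_tray from where it was at the start of the episode above 0.04 m).
It fails at once if the tray is tipped over (more than 50 degrees) (angle between tray's own z axis and vertical above 0.87 rad).
It fails at once if a bystander is disturbed (moved more than 30 mm) (distance of any of hammer, brush, spray, square, block, spool from where it was at the start of the episode above 0.03 m).
It also fails if it takes over 72 s, if anything falls off the work surface, if the arm or the gripper's body presses on something with over 40 N, if the wrist force passes 120 N, or if a joint passes its speed limit or range.

ROBOT

A 7-joint arm with a two-finger parallel gripper is mounted at the origin on the work surface. World frame = base frame: x ahead of the robot, y to its left, z up, the work surface at z = 0. Lengths are in m, angles in rad, forces in N, time in s.
With the tool pointing down it reaches from about 0.4 to 0.85 m from the base axis. Payload 6.9 kg.
Tool frame: the origin (TCP) lies at the very end of the fingers, on their centre line; the grasp point (between the pads) lies manip.pinch_z behind it (manip.pinch_z is the distance from the TCP to the grasp point, in m); x points along the fingers, z is the direction in which the jaws open and shut, and the axes are right-handed (so a half turn about x gives the same grasp; the last joint's range is limited). The gripper opens to 85 mm and grips with 20 to 120 N. Pads are 22 mm wide; open, the fingers measure 114 mm over their backs; the gripper's body (76 mm by 85 mm) begins 54 mm behind the grasp point. The pads swing forward as they close: fully open they stand 13 mm farther back than shut.
Start: joints at [-1.105, 0.507, -0.238, 1.5, 0.126, 1.149, -0.155], TCP at [0.22, 0.585, 0.231] pointing down, gripper open.
Joint ranges: [-3.08, 3.08], [-0.24, 2.05], [-1.43, 1.35], [0, 2.5], [-1.52, 4.66], [0.17, 1.96], [-2.89, 2.89]. Speed limits (rad/s): [2.39, 2.39, 3.14, 3.14, 3.14, 3.14, 3.14].

INTERFACE

Orientations are given as a unit quaternion [x, y, z, w].
In Python, from cell import manip gives the robot as it stands.
- The arm moves only by the shell command python3 -m creep 'ROWS' [FORCE]. ROWS is JSON, a list of rows, each an object of numbers: "x", "y", "z": the shift along the world's x, y, z normalised to -1 to 1, where 1 is 3 cm; "roll": the turn about the world's z normalised to -1 to 1, where 1 is 0.15 rad; "gripper": the closure, from -1 (fully open) to 1 (shut). A call has 1 to 10 rows; each row shifts and turns the commanded pose from where the row before left it; what a row does not reach is not made up. A row lasts 1/10 s, in which the tool goes at most 50 mm and 8.59 degrees, less where a joint would pass 70% of its speed; a pose out of reach is approached as far as the arm can. A call with a number of a shift or a turn outside -1 to 1 is refused whole. A call with a gripper value outside its range is refused whole. The fingers move at their own pace and stop on an object; FORCE is the grip in N (left out, the last holds). Time passes only in rows, so rows that do not move let the fingers close. It gives the time, the measured TCP pose, the force and the opening at its end, in the units of the state.
- manip.sense(): the state, without advancing time (a new reading comes with each control period).
- manip.snapshot(name): name is "scene" or "top"; returns the picture (480x640x3 uint8, blue, green, red); there is no depth.
- manip.camera_params(name): a dict with "mtx" (3x3 intrinsics, pixels), "D" ([k1, k2, p1, p2, k3] as OpenCV has them; the pictures are not rectified), "R" (3x3) and "t" (3): a world point X has camera coordinates R X + t. Camera axes: x right, y down, z forward; pixel columns grow to the right and rows downward; lengths in m; the calibration is good to about 2 mm. A picture is of the moment at which its call begins. camera_params takes no time and is no camera call.
- manip.job_done(): hands the job in, once; it reports no verdict.
The state is a dict: "time_s": time; "joint_pos": joint angles; "qvel": joint speeds; "effort": joint torques, N m; "ee_pos": TCP position; "ee_rot": TCP orientation; "wrist_force": force on the tool from outside, world axes, zero at the start; "torque": the same for the moment, N m; "finger_gap": finger opening in m.
Only numpy, scipy, OpenCV 4.12 (cv2) and the standard library are available. Lean on these libraries where they do the work, as an engineer would, in place of code of your own. Each camera call takes 0.05 s, during which the arm holds its last target. There are 200 camera calls.

## Working session

There is one attempt and no reset: what is moved stays moved. The work goes in short steps, Python scripts to look and compute and a shell command to move; the robot and the scene stay as the last step left them, time stands still between calls to the robot, and variables do not carry over. Pictures are saved under pics/ and viewed, about 8 in all and at most 12, crops included, and the job is handed in when it is done.

```bash
ls; mkdir -p pics; python3 - <<'E'
from cell import manip
import cv2,numpy as np
print(manip.sense(), manip.pinch_z)
for n in("scene","top"):
    p=manip.camera_params(n); print(n,p["mtx"],p["D"],p["R"],p["t"], -np.array(p["R"]).T@p["t"])
    im=manip.snapshot(n); cv2.imwrite(f"pics/{n}0.png",im)
E
```

```text
pics
{'time_s': 0.0, 'joint_pos': array([-1.10547799,  0.50834175, -0.23749797,  1.50114536,  0.1257069 ,
        1.14887678, -0.15479332]), 'qvel': array([ 0.00080456, -0.00074706,  0.00043103, -0.00066011,  0.00036087,
        0.00059462, -0.00079321]), 'effort': array([ 5.62455498e-04, -6.20589423e+01, -2.18667001e+00, -2.49647319e+01,
        1.27057446e-02,  1.18612975e-02,  3.32348873e-05]), 'ee_pos': array([0.21997677, 0.58447336, 0.23042198]), 'ee_rot': array([-0.40283428,  0.58190679,  0.40208794,  0.58089097]), 'wrist_force': array([ 0.36548992, -0.76441163,  0.08213702]), 'torque': array([-0.01960603,  0.00488299, -0.01137932]), 'finger_gap': 0.0854370983061261} 0.0187
scene [[445.65335202   0.         326.8435096 ]
 [  0.         445.65335202 236.211004  ]
 [  0.           0.           1.        ]] [-0.03595869  0.          0.          0.          0.        ] [[-0.1141678   0.99338595 -0.01225054]
 [ 0.78821937  0.08306877 -0.60976208]
 [-0.60471145 -0.07927131 -0.79248983]] [-0.01842431 -0.37741852  1.69628766] [1.3211497  0.18412109 1.1139295 ]
top [[605.03198728   0.         332.01863178]
 [  0.         605.03198728 248.18486087]
 [  0.           0.           1.        ]] [0.04212676 0.         0.         0.         0.        ] [[ 0.01587978 -0.99972049  0.01751503]
 [-0.98220536 -0.01887533 -0.18685918]
 [ 0.18713755 -0.01423607 -0.98223056]] [0.07477868 0.53082492 1.37153513] [0.26352589 0.10430255 1.44504348]
```

View pics/scene0.png

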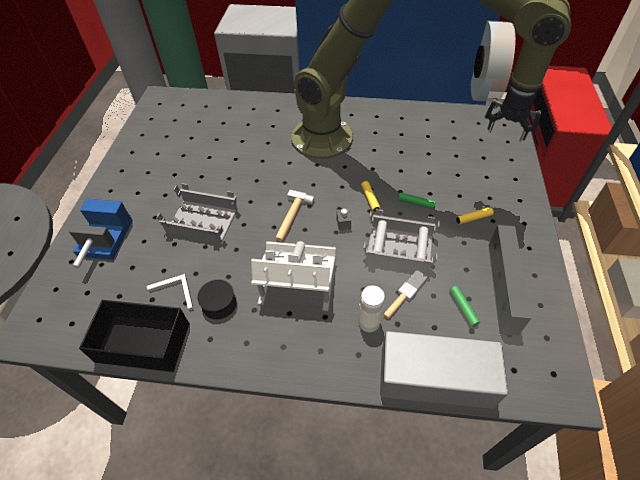

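View pics/top0.png

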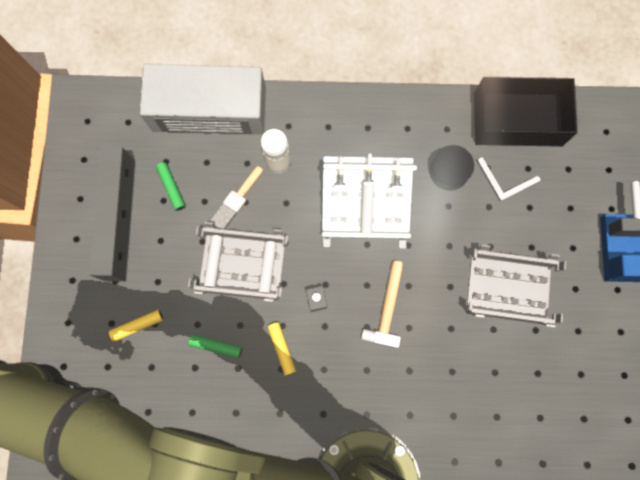

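The overview shows the tray at top-view (240,262), the feeder at (367,200) and the empty tray at (512,286). Next I'll crop for precise pixels.

```bash
cat > h.py <<'E'
import cv2,numpy as np
from cell import manip
def ray(n,uv):
    p=manip.camera_params(n);R=np.array(p["R"]);t=np.array(p["t"])
    q=cv2.undistortPoints(np.array(uv,float).reshape(-1,1,2),np.array(p["mtx"]),np.array(p["D"])).reshape(-1,2)
    return -R.T@t, np.c_[q,np.ones(len(q))]@R
def onz(n,uv,z):
    c,d=ray(n,uv); z=np.broadcast_to(z,len(d)); return c+d*((z-c[2])/d[:,2])[:,None]
def proj(n,X):
    p=manip.camera_params(n)
    return cv2.projectPoints(np.array(X,float).reshape(-1,1,3),cv2.Rodrigues(np.array(p["R"]))[0],np.array(p["t"]),np.array(p["mtx"]),np.array(p["D"]))[0].reshape(-1,2)
def crop(im,u,v,w,h,s,name,tick=10):
    c=cv2.resize(im[v:v+h,u:u+w],None,fx=s,fy=s,interpolation=cv2.INTER_CUBIC)
    for k in range(-(-u//tick)*tick,u+w,tick):
        cv2.line(c,(int((k-u+.5)*s),0),(int((k-u+.5)*s),5),(0,0,255),1)
        if k%20==0: cv2.putText(c,str(k),(int((k-u)*s)-8,16),0,.35,(0,0,255))
    for k in range(-(-v//tick)*tick,v+h,tick):
        cv2.line(c,(0,int((k-v+.5)*s)),(5,int((k-v+.5)*s)),(0,0,255),1)
        if k%20==0: cv2.putText(c,str(k),(7,int((k-v)*s)+6),0,.35,(0,0,255))
    cv2.imwrite("pics/"+name,c); return c
E
python3 - <<'E'
from h import *
im=cv2.imread("pics/top0.png")
a=crop(im,185,215,110,95,7,"tray.png")
b=crop(im,460,235,110,95,7,"empty.png")
c=crop(im,312,145,110,110,7,"feeder.png")
a=cv2.resize(a,(400,345));
# tile tray+empty at 3.6x -> one picture 800x~
t=np.hstack([cv2.resize(crop(im,185,220,110,85,7,"x.png"),(400,309)),cv2.resize(crop(im,460,240,110,85,7,"x.png"),(400,309))])
cv2.imwrite("pics/tile.png",t)
E
```

```text
(no output)
```

View pics/tile.png

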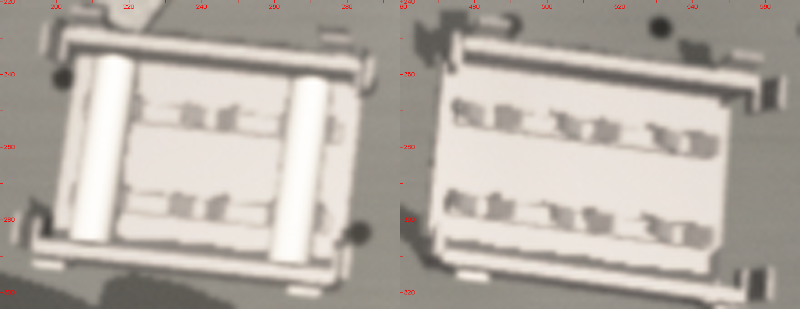

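View pics/feeder.png

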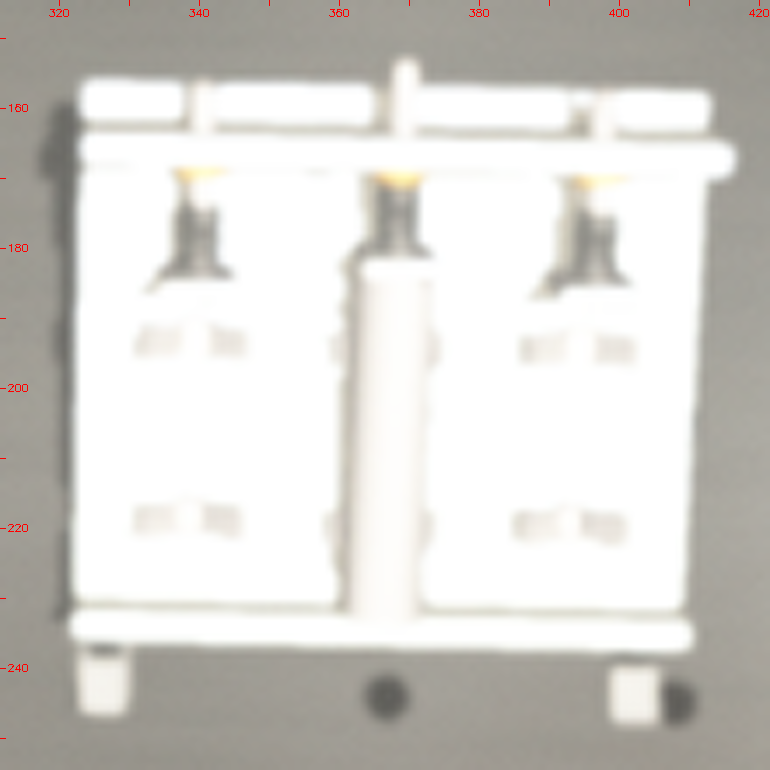

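```bash
python3 - <<'E'
from h import *
im=cv2.imread("pics/top0.png")
g=im.astype(float); g=np.clip((g-110)*1.75,0,255).astype(np.uint8)
crop(g,462,238,108,85,7,"empty7.png")
# tray pipes mask
gray=cv2.cvtColor(im,cv2.COLOR_BGR2GRAY)
m=np.zeros_like(gray); m[234:293,195:282]=(gray[234:293,195:282]>242)*255
m=cv2.morphologyEx(m,cv2.MORPH_OPEN,np.ones((4,4)))
for c in cv2.findContours(m,0,1)[0]:
    if cv2.contourArea(c)>200:
        r=cv2.minAreaRect(c); b=cv2.boxPoints(r); b=b[np.argsort(b[:,1])]
        e=np.array([b[:2].mean(0),b[2:].mean(0)])
        X=onz("top",e,.036); d=X[0]-X[1]; print(r,e,X,np.linalg.norm(d),np.arctan2(d[1],d[0]),X.mean(0))
# pipe c: ends and lip
P=onz("top",[[367.7,183],[366.3,233]],[.095+.0254,.095-.0254]);d=P[0]-P[1];print("pipec",P,np.linalg.norm(d),np.arctan2(d[1],d[0]),P.mean(0))
L=onz("top",[[321.7,232.2],[410.5,233.8]],.0678);d=L[0]-L[1];print("lip",L,np.linalg.norm(d),np.arctan2(-d[0],d[1]))
# saddles: centres of V gaps, bottom of V is dim; use symmetrical dark pads
S=onz("top",[[340.2,193.3],[338.7,218.6],[394.7,194.3],[393,219.6]],[.095+.0127-.01,.095-.0127-.01,.095+.0127-.01,.095-.0127-.01]);print("saddles",S)
E
```

```text
((268.0599670410156, 267.0799865722656), (6.646804332733154, 49.073211669921875), 8.130102157592773) [[271.52997 242.78998]
 [264.58997 291.37   ]] [[0.5422389  0.22742922 0.036     ]
 [0.42641445 0.23955674 0.036     ]] 0.11645762758068276 -0.10432589872648815 [0.48432668 0.23349298 0.036     ]
((213.65054321289062, 261.18408203125), (6.635601043701172, 49.135047912597656), 9.090276718139648) [[217.53198 236.92511]
 [209.7691  285.44305]] [[0.55390742 0.35538644 0.036     ]
 [0.43811233 0.36742481 0.036     ]] 0.11641917589482119 -0.10359051701838254 [0.49600987 0.36140563 0.036     ]
pipec [[0.66850403 0.0062729  0.1204    ]
 [0.56308584 0.00514907 0.0696    ]] 0.11702520575357762 0.010660198148265188 [0.61579493 0.00571098 0.095     ]
lip [[ 0.56334257  0.10896825  0.0678    ]
 [ 0.56357798 -0.09810907  0.0678    ]] 0.2070774568747769 0.0011368029623193352
saddles [[ 0.64944746  0.06794977  0.0977    ]
 [ 0.59557973  0.06994245  0.0723    ]
 [ 0.64962887 -0.0579261   0.0977    ]
 [ 0.59570163 -0.05683432  0.0723    ]]
```

View pics/empty7.png

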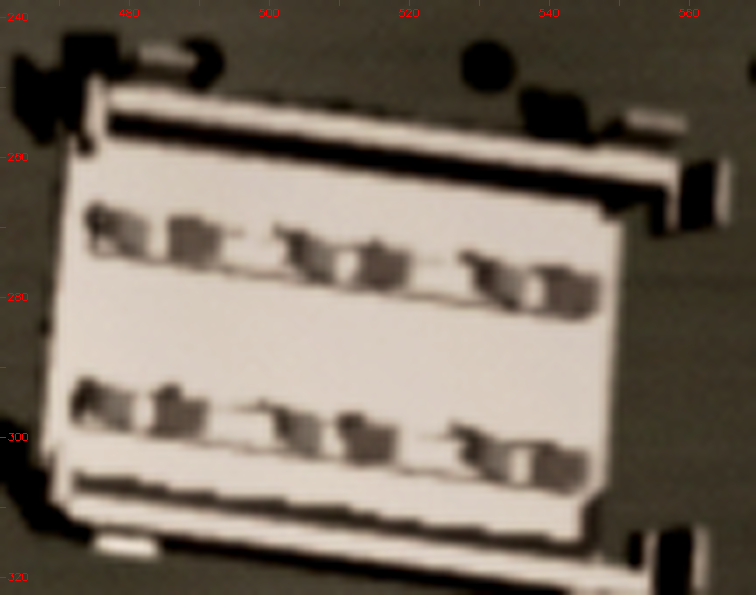

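```bash
python3 - <<'E'
from h import *
W=onz("top",[[474.8,252],[559,262],[470.5,310],[555,321]],.054); print(W)
for a,b in((0,1),(2,3),(0,2),(1,3)):
    d=W[a]-W[b]; print(np.linalg.norm(d[:2]),np.arctan2(d[1],d[0])-(np.pi/2 if b-a==1 else 0))
print(W.mean(0))
# saddle pads: places centers (between dark pads), axis z .02
S=onz("top",[[482.5,270.5],[511,274.5],[538,278.5],[480.5,295.5],[508,299.5],[536.5,303]],.022);print(S,S.mean(0))
# floor edges left/right
F=onz("top",[[470.3,275],[548.7,285]],.005);print(F,F.mean(0),np.linalg.norm(F[0]-F[1]))
E
```

```text
[[ 0.52588321 -0.25043003  0.054     ]
 [ 0.50592843 -0.44579334  0.054     ]
 [ 0.39000473 -0.23656649  0.054     ]
 [ 0.36871572 -0.42895303  0.054     ]]
0.19637977359792613 -0.10178887762526267
0.19356084287070652 -0.1102091302542223
0.13658388528819873 -0.10167707682584216
0.13824226886231192 -0.12212069049020992
[ 0.44763302 -0.34043572  0.054     ]
[[ 0.48743344 -0.27563492  0.022     ]
 [ 0.47912321 -0.34303757  0.022     ]
 [ 0.47077928 -0.40660028  0.022     ]
 [ 0.42758622 -0.26900935  0.022     ]
 [ 0.41938528 -0.33352811  0.022     ]
 [ 0.41245574 -0.40018188  0.022     ]] [ 0.44946053 -0.33799868  0.022     ]
[[ 0.47858495 -0.25047657  0.005     ]
 [ 0.4580329  -0.43748581  0.005     ]] [ 0.46830893 -0.34398119  0.005     ] 0.18813517198771462
```

```bash
cat > s.py <<'E'
from cell import manip
from scipy.spatial.transform import Rotation as R
import numpy as np
def st():
    s=manip.sense(); r=R.from_quat(s["ee_rot"]).as_matrix()
    a=np.arctan2(r[1,2],r[0,2]); p=s["ee_pos"]
    print("t %.2f"%s["time_s"],"p",p.round(4),"jaw",round(a,3),"down",r[:,0].round(3),"F",np.round(s["wrist_force"],1),"gap",round(s["finger_gap"],4),"j7",np.round(s["joint_pos"][-1],2))
    return p,a
def go(x,y,z,jaw=None):
    p,a=st(); d=(np.array([x,y,z])-p)/.03
    r=0 if jaw is None else ((jaw-a+np.pi/2)%np.pi-np.pi/2)/.15
    print("units",d.round(2),"roll",round(r,2))
if __name__=="__main__":
    import sys; v=[float(q) for q in sys.argv[1:]]
    go(*v) if v else st()
E
python3 s.py .474 .2345 .022 1.47
```

```text
t 0.10 p [0.22   0.5846 0.2305] jaw 1.211 down [-0.001 -0.001 -1.   ] F [-1.  -0.6 -0.4] gap 0.0853 j7 -0.15
units [  8.47 -11.67  -6.95] roll 1.73
```

```bash
python3 -m creep '[{"x":0.9,"y":-1,"roll":0.2,"gripper":-0.3},{"x":0.9,"y":-1,"roll":0.2},{"x":0.9,"y":-1,"roll":0.2},{"x":0.9,"y":-1,"roll":0.2},{"x":0.9,"y":-1,"roll":0.2},{"x":0.9,"y":-1,"roll":0.2},{"x":0.9,"y":-1,"roll":0.2},{"x":0.9,"y":-1,"roll":0.2},{"x":0.9,"y":-1,"z":-0.5,"roll":0.1},{"x":0.4,"y":-1,"z":-0.5}]' 40; python3 -m creep '[{"y":-1,"z":-0.7},{"y":-0.6,"z":-0.8},{"z":-0.8},{"z":-0.8},{}]'; python3 s.py .474 .2345 .022 1.47
```

```text
t 0.10 p [0.22   0.5846 0.2305] jaw 1.211 down [-0.001 -0.001 -1.   ] F [-1.  -0.6 -0.4] gap 0.0853 j7 -0.15
units [  8.47 -11.67  -6.95] roll 1.73validation failed for argument at $[0]...
validation failed for argument at $[0]...
```

```bash
python3 -m creep '[{"x":0.9,"y":-1,"z":0,"roll":0.2,"gripper":-0.3},{"x":0.9,"y":-1,"z":0,"roll":0.2,"gripper":-0.3},{"x":0.9,"y":-1,"z":0,"roll":0.2,"gripper":-0.3},{"x":0.9,"y":-1,"z":0,"roll":0.2,"gripper":-0.3},{"x":0.9,"y":-1,"z":0,"roll":0.2,"gripper":-0.3},{"x":0.9,"y":-1,"z":0,"roll":0.2,"gripper":-0.3},{"x":0.9,"y":-1,"z":0,"roll":0.2,"gripper":-0.3},{"x":0.9,"y":-1,"z":0,"roll":0.2,"gripper":-0.3},{"x":0.9,"y":-1,"z":-0.5,"roll":0.1,"gripper":-0.3},{"x":0.4,"y":-1,"z":-0.5,"roll":0,"gripper":-0.3}]' 40;  python3 s.py .474 .2345 .022 1.47
```

```text
time_s: 1.1
ee_pos: [0.4775, 0.283, 0.2008]
ee_rot: [-0.473, 0.525, 0.472, 0.526]
wrist_force: [0.5, -1.1, -0.7]
finger_gap: 0.0556
t 1.10 p [0.4775 0.283  0.2008] jaw 1.464 down [ 0.001  0.    -1.   ] F [ 0.5 -1.1 -0.7] gap 0.0556 j7 0.76
units [-0.12 -1.62 -5.96] roll 0.04
```

```bash
python3 -m creep '[{"x":0,"y":-0.8,"z":-0.7,"roll":0,"gripper":-0.3},{"x":0,"y":-0.6,"z":-0.8,"roll":0,"gripper":-0.3},{"x":0,"y":0,"z":-0.9,"roll":0,"gripper":-0.3},{"x":0,"y":0,"z":-0.9,"roll":0,"gripper":-0.3},{"x":0,"y":0,"z":-0.5,"roll":0,"gripper":-0.3},{"x":0,"y":0,"z":0,"roll":0,"gripper":-0.3}]'; python3 s.py .474 .2345 .022 1.47
```

```text
time_s: 1.7
ee_pos: [0.4736, 0.2421, 0.0851]
ee_rot: [-0.473, 0.527, 0.474, 0.524]
wrist_force: [-0.6, 0.3, 0.7]
finger_gap: 0.0558
t 1.70 p [0.4736 0.2421 0.0851] jaw 1.466 down [-0.004 -0.002 -1.   ] F [-0.6  0.3  0.7] gap 0.0558 j7 0.78
units [ 0.01 -0.25 -2.1 ] roll 0.03
```

```bash
python3 -m creep '[{"x":0,"y":-0.25,"z":-0.6,"roll":0,"gripper":-0.3},{"x":0,"y":0,"z":-0.8,"roll":0,"gripper":-0.3},{"x":0,"y":0,"z":-0.65,"roll":0,"gripper":-0.3},{"x":0,"y":0,"z":0,"roll":0,"gripper":-0.3},{"x":0,"y":0,"z":0,"roll":0,"gripper":1},{"x":0,"y":0,"z":0,"roll":0,"gripper":1},{"x":0,"y":0,"z":0,"roll":0,"gripper":1},{"x":0,"y":0,"z":0,"roll":0,"gripper":1},{"x":0,"y":0,"z":0,"roll":0,"gripper":1}]' 30; python3 s.py .474 .2345 .022 1.47
```

```text
time_s: 2.6
ee_pos: [0.4761, 0.2369, 0.0274]
ee_rot: [-0.473, 0.524, 0.473, 0.527]
wrist_force: [-0.4, 3.2, 7.5]
finger_gap: 0.0273
t 2.60 p [0.4761 0.2369 0.0274] jaw 1.467 down [ 0.003  0.002 -1.   ] F [-0.4  3.2  7.5] gap 0.0273 j7 0.76
units [-0.07 -0.08 -0.18] roll 0.02
```

```bash
python3 -m creep '[{"x":0,"y":0,"z":0.5,"roll":0,"gripper":1},{"x":0,"y":0,"z":1,"roll":0,"gripper":1},{"x":0,"y":0,"z":1,"roll":0,"gripper":1},{"x":0,"y":0,"z":1,"roll":0,"gripper":1},{"x":0,"y":-0.6,"z":1,"roll":0.1,"gripper":1},{"x":0.6,"y":-1,"z":1,"roll":0.2,"gripper":1},{"x":0.6,"y":-1,"z":0.3,"roll":0.2,"gripper":1},{"x":0.6,"y":-1,"z":0,"roll":0.2,"gripper":1},{"x":0.6,"y":-1,"z":0,"roll":0,"gripper":1},{"x":0.4,"y":-0.7,"z":0,"roll":0,"gripper":1}]'; python3 -m creep '[{"x":0,"y":0,"z":0,"roll":0,"gripper":1},{"x":0,"y":0,"z":0,"roll":0,"gripper":1}]'; python3 s.py .573 .0695 .190 1.573; python3 - <<'E'
from h import *
crop(manip.snapshot("scene"),220,180,140,110,5,"p1.png")
E
```

```text
time_s: 3.6
ee_pos: [0.5597, 0.0731, 0.2002]
ee_rot: [-0.5, 0.501, 0.499, 0.5]
wrist_force: [0.3, 0.4, -1.5]
finger_gap: 0.0267
time_s: 3.8
ee_pos: [0.5586, 0.0759, 0.1998]
ee_rot: [-0.499, 0.501, 0.5, 0.5]
wrist_force: [-0.1, 0.4, -1.4]
finger_gap: 0.0272
t 3.80 p [0.5586 0.0759 0.1998] jaw 1.569 down [-0.001 -0.    -1.   ] F [-0.1  0.4 -1.4] gap 0.0272 j7 1.27
units [ 0.48 -0.21 -0.33] roll 0.02
```

View pics/p1.png

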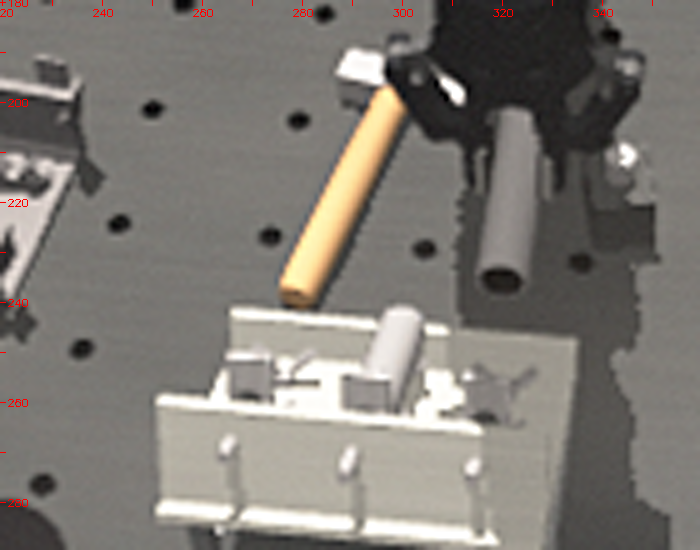

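The picture shows pipe held level, its far end disc at (319.5,235), heading for the left place's plate at (317,259).

```bash
python3 - <<'E'
from h import *
print(onz("scene",[[319.5,235.3]],[.206]))
T=np.deg2rad(25);O=np.array([.617,.0057,.095])
ex=np.array([np.cos(T),0,np.sin(T)]);ey=np.array([0,1,0]);ez=np.array([-np.sin(T),0,np.cos(T)])
# check: pipe c upper rim, plate tops corners in scene
for c in [(0,-102,0),(94,102,32),(94,-102,32),(-60,102,-2),(-60,-102,-2),(60,0,14),(52,51,38),(52,77,38)]:
    print(c,proj("scene",[O+ex*c[0]/1e3+ey*c[1]/1e3+ez*c[2]/1e3]).round(1))
E
```

```text
[[0.62739311 0.07415333 0.206     ]]
(0, -102, 0) [[261.  251.5]]
(94, 102, 32) [[329.9 265.3]]
(94, -102, 32) [[252.  258.3]]
(-60, 102, -2) [[334.9 248. ]]
(-60, -102, -2) [[265.9 242.1]]
(60, 0, 14) [[293.  261.1]]
(52, 51, 38) [[312.5 253.5]]
(52, 77, 38) [[322.3 254.4]]
```

```bash
python3 -m creep '[{"x":0.24,"y":-0.2,"z":-0.5,"roll":0.03,"gripper":1},{"x":0,"y":0,"z":-0.7,"roll":0,"gripper":1},{"x":0,"y":0,"z":-0.53,"roll":0,"gripper":1},{"x":0,"y":0,"z":0,"roll":0,"gripper":1},{"x":0,"y":0,"z":0,"roll":0,"gripper":1}]'; python3 s.py .586 .0697 .104
```

```text
time_s: 4.35
ee_pos: [0.5661, 0.071, 0.1474]
ee_rot: [-0.501, 0.499, 0.502, 0.498]
wrist_force: [1.3, 0.7, -1.0]
finger_gap: 0.0268
t 4.35 p [0.5661 0.071  0.1474] jaw 1.577 down [-0.001 -0.    -1.   ] F [ 1.3  0.7 -1. ] gap 0.0268 j7 1.27
units [ 0.66 -0.04 -1.45] roll 0
```

```bash
python3 -m creep '[{"x":0.15,"y":-0.04,"z":-0.35,"roll":0,"gripper":1},{"x":0.17,"y":0,"z":-0.37,"roll":0,"gripper":1},{"x":0.17,"y":0,"z":-0.37,"roll":0,"gripper":1},{"x":0.17,"y":0,"z":-0.36,"roll":0,"gripper":1},{"x":0,"y":0,"z":0,"roll":0,"gripper":1}]'; python3 s.py .593 .0697 .088;python3 -m creep '[{"x":0.06,"y":0,"z":-0.13,"roll":0,"gripper":1},{"x":0.06,"y":0,"z":-0.13,"roll":0,"gripper":1},{"x":0,"y":0,"z":0,"roll":0,"gripper":1}]' ; python3 s.py .593 .0697 .088;python3 - <<'E'
from h import *
crop(manip.snapshot("scene"),240,180,120,100,6,"p2.png")
E
```

```text
time_s: 4.85
ee_pos: [0.5868, 0.0695, 0.1028]
ee_rot: [-0.501, 0.499, 0.501, 0.499]
wrist_force: [1.4, 0.8, 0.9]
finger_gap: 0.0271
t 4.85 p [0.5868 0.0695 0.1028] jaw 1.576 down [-0.  0. -1.] F [1.4 0.8 0.9] gap 0.0271 j7 1.26
units [ 0.21  0.01 -0.49] roll 0
time_s: 5.15
ee_pos: [0.5889, 0.0698, 0.0963]
ee_rot: [-0.501, 0.499, 0.502, 0.498]
wrist_force: [-2.8, 0.9, 1.2]
finger_gap: 0.027
t 5.15 p [0.5889 0.0698 0.0963] jaw 1.576 down [-0.001  0.    -1.   ] F [-2.8  0.9  1.2] gap 0.027 j7 1.26
units [ 0.14 -0.   -0.28] roll 0
```

View pics/p2.png

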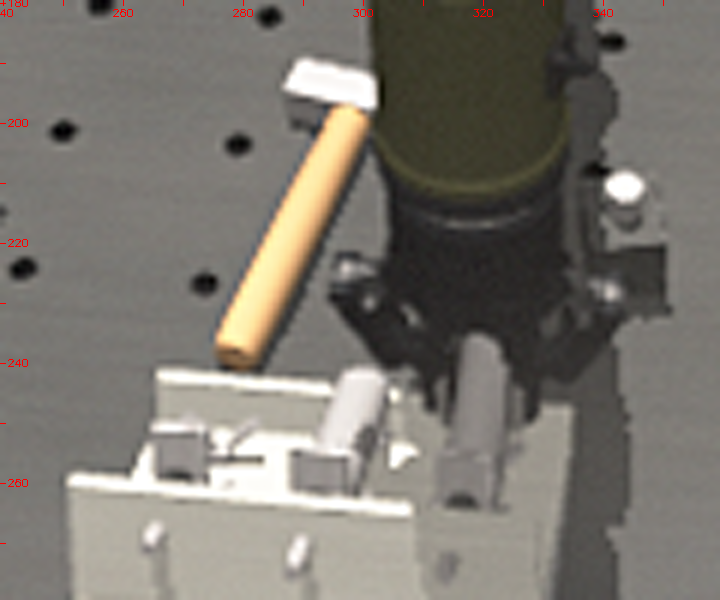

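```bash
for i in 1; do python3 -m creep '[{"x":0.02,"y":0,"z":-0.15,"roll":0,"gripper":1},{"x":0.02,"y":0,"z":-0.15,"roll":0,"gripper":1},{"x":0,"y":0,"z":0,"roll":0,"gripper":1}]' ; python3 s.py .593 .0697 .088;python3 -m creep '[{"x":0.02,"y":0,"z":-0.15,"roll":0,"gripper":1},{"x":0,"y":0,"z":0,"roll":0,"gripper":1}]' ; python3 s.py .593 .0697 .088; done
```

```text
time_s: 5.5
ee_pos: [0.5903, 0.0697, 0.0873]
ee_rot: [-0.501, 0.499, 0.502, 0.498]
wrist_force: [-4.6, 1.8, 2.4]
finger_gap: 0.0271
t 5.50 p [0.5903 0.0697 0.0873] jaw 1.576 down [-0.001  0.    -1.   ] F [-4.6  1.8  2.4] gap 0.0271 j7 1.25
units [0.09 0.   0.02] roll 0
time_s: 5.7
ee_pos: [0.5911, 0.0698, 0.0837]
ee_rot: [-0.501, 0.499, 0.501, 0.499]
wrist_force: [-5.7, 2.8, 6.3]
finger_gap: 0.0266
t 5.70 p [0.5911 0.0698 0.0837] jaw 1.576 down [-0.  0. -1.] F [-5.7  2.8  6.3] gap 0.0266 j7 1.25
units [ 0.06 -0.    0.14] roll 0
```

```bash
python3 -m creep '[{"x":0.2,"y":0,"z":0.1,"roll":0,"gripper":1},{"x":0.2,"y":0,"z":0.1,"roll":0,"gripper":1},{"x":0.2,"y":0,"z":0.09,"roll":0,"gripper":1},{"x":0,"y":0,"z":0,"roll":0,"gripper":1}]' 50 ; python3 s.py;python3 -m creep '[{"x":0.16,"y":0,"z":0.07,"roll":0,"gripper":1},{"x":0.12,"y":0,"z":0.05,"roll":0,"gripper":1},{"x":0,"y":0,"z":0,"roll":0,"gripper":1}]' ; python3 s.py ;python3 - <<'E'
from h import *
crop(manip.snapshot("scene"),240,180,120,100,6,"p3.png")
E
```

```text
time_s: 6.1
ee_pos: [0.6073, 0.0696, 0.091]
ee_rot: [-0.5, 0.5, 0.503, 0.497]
wrist_force: [-9.2, 2.8, -2.6]
finger_gap: 0.0264
t 6.10 p [0.6073 0.0696 0.091 ] jaw 1.576 down [-0.005 -0.    -1.   ] F [-9.2  2.8 -2.6] gap 0.0264 j7 1.26
time_s: 6.4
ee_pos: [0.6134, 0.0696, 0.0936]
ee_rot: [-0.499, 0.501, 0.504, 0.496]
wrist_force: [-13.2, 2.5, -3.5]
finger_gap: 0.0261
t 6.40 p [0.6134 0.0696 0.0936] jaw 1.576 down [-0.01  -0.001 -1.   ] F [-13.2   2.5  -3.5] gap 0.0261 j7 1.27
```

View pics/p3.png

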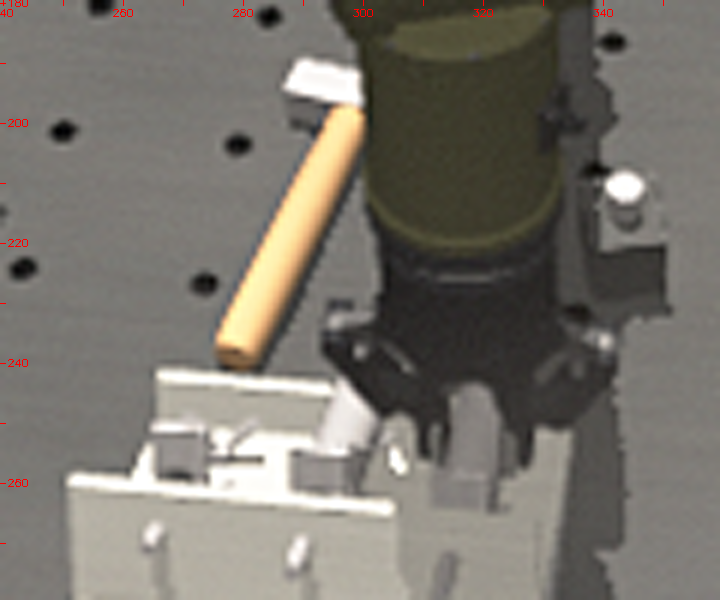

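```bash
python3 -m creep '[{"x":0.03,"y":0,"z":-0.12,"roll":0,"gripper":1},{"x":0.03,"y":0,"z":-0.12,"roll":0,"gripper":1},{"x":0,"y":0,"z":0,"roll":0,"gripper":1}]' ; python3 s.py
```

```text
time_s: 6.75
ee_pos: [0.6154, 0.0704, 0.0874]
ee_rot: [-0.499, 0.5, 0.504, 0.497]
wrist_force: [-14.9, 3.8, 4.3]
finger_gap: 0.0259
t 6.75 p [0.6154 0.0704 0.0874] jaw 1.577 down [-0.008  0.    -1.   ] F [-14.9   3.8   4.3] gap 0.0259 j7 1.27
```

```bash
python3 -m creep '[{"x":0,"y":0,"z":-0.06,"roll":0,"gripper":1},{"x":-0.1,"y":0,"z":-0.06,"roll":0,"gripper":1},{"x":-0.1,"y":0,"z":-0.05,"roll":0,"gripper":1},{"x":0,"y":0,"z":0,"roll":0,"gripper":1}]' ; python3 s.py; python3 -m creep '[{"x":0,"y":0,"z":0,"roll":0,"gripper":0},{"x":0,"y":0,"z":0,"roll":0,"gripper":-0.05},{"x":0,"y":0,"z":0,"roll":0,"gripper":-0.05},{"x":0,"y":0,"z":0.3,"roll":0,"gripper":-0.05},{"x":0,"y":0,"z":0.7,"roll":0,"gripper":-0.05},{"x":0,"y":0,"z":1,"roll":0,"gripper":-0.05},{"x":0,"y":0.5,"z":1,"roll":0,"gripper":-0.3},{"x":-0.6,"y":1,"z":1,"roll":-0.2,"gripper":-0.3},{"x":-0.8,"y":1,"z":0,"roll":-0.2,"gripper":-0.3},{"x":-0.8,"y":1,"z":0,"roll":-0.2,"gripper":-0.3}]'; python3 -m creep '[{"x":-0.8,"y":1,"z":0,"roll":-0.1,"gripper":-0.3},{"x":-0.8,"y":1,"z":0,"roll":0,"gripper":-0.3},{"x":0,"y":1,"z":0,"roll":0,"gripper":-0.3},{"x":0,"y":1,"z":0,"roll":0,"gripper":-0.3},{"x":0,"y":1,"z":0,"roll":0,"gripper":-0.3},{"x":0,"y":0.8,"z":0,"roll":0,"gripper":-0.3},{"x":0,"y":0,"z":0,"roll":0,"gripper":-0.3}]'; python3 s.py .486 .3625 .022 1.469;python3 - <<'E'
from h import *
T=crop(manip.snapshot("top"),312,145,110,110,5,"p4t.png")
S=cv2.resize(crop(manip.snapshot("scene"),240,180,110,100,5,"p4s.png"),(500,455))
cv2.imwrite("pics/p4.png",np.hstack([cv2.resize(T,(300,300)),cv2.resize(S,(490,446))[:300]]) if 0 else np.hstack([cv2.resize(T,(390,390)),cv2.resize(S,(410,390))]))
E
```

```text
time_s: 7.15
ee_pos: [0.6157, 0.0705, 0.0861]
ee_rot: [0.502, -0.497, -0.5, -0.501]
wrist_force: [-4.4, 3.1, 15.6]
finger_gap: 0.0262
t 7.15 p [0.6157 0.0705 0.0861] jaw 1.576 down [ 0.006  0.002 -1.   ] F [-4.4  3.1 15.6] gap 0.0262 j7 1.26
time_s: 8.15
ee_pos: [0.5476, 0.1753, 0.2047]
ee_rot: [-0.478, 0.52, 0.477, 0.522]
wrist_force: [1.0, 0.8, -0.2]
finger_gap: 0.0559
time_s: 8.85
ee_pos: [0.4984, 0.3526, 0.2033]
ee_rot: [-0.475, 0.523, 0.476, 0.524]
wrist_force: [-0.5, 0.4, 0.3]
finger_gap: 0.0555
t 8.85 p [0.4984 0.3526 0.2033] jaw 1.475 down [-0.     0.003 -1.   ] F [-0.5  0.4  0.3] gap 0.0555 j7 0.7
units [-0.41  0.33 -6.04] roll -0.04
```

View pics/p4.png

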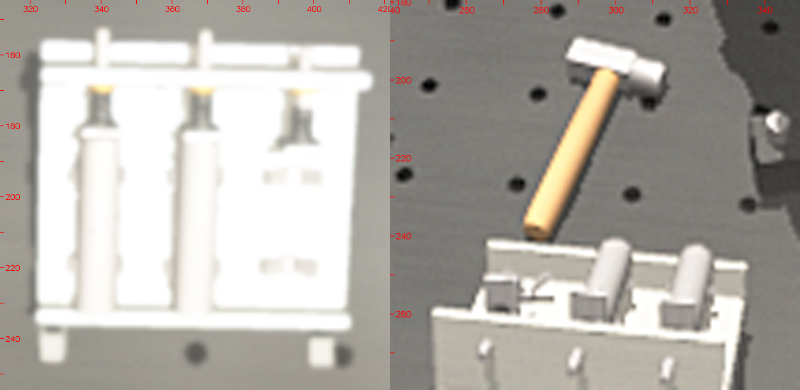

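Picture: the left pipe lies behind the lip exactly like pipe_c (both span v 183 to 233 in the top view). Now the second pipe.

```bash
python3 -m creep '[{"x":-0.38,"y":0.33,"z":-0.7,"roll":0,"gripper":-0.3},{"x":0,"y":0,"z":-1,"roll":0,"gripper":-0.3},{"x":0,"y":0,"z":-1,"roll":0,"gripper":-0.3},{"x":0,"y":0,"z":-1,"roll":0,"gripper":-0.3},{"x":0,"y":0,"z":-0.3,"roll":0,"gripper":-0.3},{"x":0,"y":0,"z":0,"roll":0,"gripper":-0.3}]'; python3 s.py .487 .3623 .026 1.469
```

```text
time_s: 9.55
ee_pos: [0.4882, 0.3565, 0.0823]
ee_rot: [-0.474, 0.526, 0.474, 0.524]
wrist_force: [0.6, -0.3, 0.0]
finger_gap: 0.0555
t 9.55 p [0.4882 0.3565 0.0823] jaw 1.469 down [-0.002 -0.002 -1.   ] F [ 0.6 -0.3  0. ] gap 0.0555 j7 0.63
units [-0.04  0.19 -1.88] roll -0.0
```

```bash
python3 -m creep '[{"x":-0.03,"y":0.2,"z":-0.6,"roll":0,"gripper":-0.3},{"x":0,"y":0,"z":-0.8,"roll":0,"gripper":-0.3},{"x":0,"y":0,"z":-0.48,"roll":0,"gripper":-0.3},{"x":0,"y":0,"z":0,"roll":0,"gripper":-0.3},{"x":0,"y":0,"z":0,"roll":0,"gripper":1},{"x":0,"y":0,"z":0,"roll":0,"gripper":1},{"x":0,"y":0,"z":0,"roll":0,"gripper":1},{"x":0,"y":0,"z":0,"roll":0,"gripper":1},{"x":0,"y":0,"z":0,"roll":0,"gripper":1}]' 35; python3 s.py .487 .3623 .026 1.469
```

```text
time_s: 10.45
ee_pos: [0.4881, 0.3645, 0.0282]
ee_rot: [-0.474, 0.524, 0.474, 0.525]
wrist_force: [-0.0, -0.4, 6.6]
finger_gap: 0.0266
t 10.45 p [0.4881 0.3645 0.0282] jaw 1.47 down [ 0.002  0.001 -1.   ] F [-0.  -0.4  6.6] gap 0.0266 j7 0.6
units [-0.04 -0.07 -0.07] roll -0.01
```

```bash
python3 -m creep '[{"x":0,"y":0,"z":0.5,"roll":0,"gripper":1},{"x":0,"y":0,"z":1,"roll":0,"gripper":1},{"x":0,"y":0,"z":1,"roll":0,"gripper":1},{"x":0,"y":0,"z":1,"roll":0,"gripper":1},{"x":0,"y":-0.6,"z":1,"roll":0.1,"gripper":1},{"x":0,"y":-1,"z":1,"roll":0.2,"gripper":1},{"x":0.2,"y":-1,"z":0.3,"roll":0.2,"gripper":1},{"x":0.2,"y":-1,"z":0,"roll":0.2,"gripper":1},{"x":0.2,"y":-1,"z":0,"roll":0,"gripper":1},{"x":0.2,"y":-1,"z":0,"roll":0,"gripper":1}]'; python3 -m creep '[{"x":0.2,"y":-1,"z":0,"roll":0,"gripper":1},{"x":0.2,"y":-1,"z":0,"roll":0,"gripper":1},{"x":0.2,"y":-1,"z":0,"roll":0,"gripper":1},{"x":0.2,"y":-1,"z":0,"roll":0,"gripper":1},{"x":0.2,"y":-1,"z":0,"roll":0,"gripper":1},{"x":0.2,"y":-1,"z":0,"roll":0,"gripper":1},{"x":0.2,"y":-1,"z":0,"roll":0,"gripper":1},{"x":0.2,"y":-1,"z":0,"roll":0,"gripper":1},{"x":0,"y":0,"z":0,"roll":0,"gripper":1},{"x":0,"y":0,"z":0,"roll":0,"gripper":1}]'; python3 s.py .566 -.0585 .148 1.574; python3 - <<'E'
from h import *
im=manip.snapshot("scene"); cv2.imwrite("pics/sc5.png",im)
E
```

```text
time_s: 11.45
ee_pos: [0.5113, 0.1948, 0.2011]
ee_rot: [0.501, -0.499, -0.501, -0.499]
wrist_force: [0.0, 0.4, -2.6]
finger_gap: 0.0267
time_s: 12.45
ee_pos: [0.5591, -0.0445, 0.2007]
ee_rot: [-0.501, 0.499, 0.501, 0.499]
wrist_force: [-0.3, 0.2, -2.6]
finger_gap: 0.0265
t 12.45 p [ 0.5591 -0.0445  0.2007] jaw 1.573 down [-0.  0. -1.] F [-0.3  0.2 -2.6] gap 0.0265 j7 1.5
units [ 0.23 -0.47 -1.76] roll 0.0
```

```bash
python3 -m creep '[{"x":0.22,"y":-0.46,"z":-0.5,"roll":0,"gripper":1},{"x":0,"y":0,"z":-0.7,"roll":0,"gripper":1},{"x":0,"y":0,"z":-0.53,"roll":0,"gripper":1},{"x":0,"y":0,"z":0,"roll":0,"gripper":1},{"x":0,"y":0,"z":0,"roll":0,"gripper":1}]'; python3 s.py .586 -.0585 .104
```

```text
time_s: 13.0
ee_pos: [0.566, -0.0572, 0.1485]
ee_rot: [-0.501, 0.499, 0.502, 0.498]
wrist_force: [0.0, 0.2, -2.1]
finger_gap: 0.0265
t 13.00 p [ 0.566  -0.0572  0.1485] jaw 1.577 down [-0.001  0.    -1.   ] F [ 0.   0.2 -2.1] gap 0.0265 j7 1.51
units [ 0.67 -0.04 -1.48] roll 0
```

```bash
python3 -m creep '[{"x":0.15,"y":-0.04,"z":-0.35,"roll":0,"gripper":1},{"x":0.17,"y":0,"z":-0.37,"roll":0,"gripper":1},{"x":0.17,"y":0,"z":-0.37,"roll":0,"gripper":1},{"x":0.17,"y":0,"z":-0.36,"roll":0,"gripper":1},{"x":0,"y":0,"z":0,"roll":0,"gripper":1}]'; python3 s.py .590 -.0585 .0963
```

```text
time_s: 13.5
ee_pos: [0.5866, -0.0583, 0.1037]
ee_rot: [-0.501, 0.499, 0.502, 0.499]
wrist_force: [1.2, 0.7, -1.1]
finger_gap: 0.0265
t 13.50 p [ 0.5866 -0.0583  0.1037] jaw 1.576 down [-0.     0.001 -1.   ] F [ 1.2  0.7 -1.1] gap 0.0265 j7 1.49
units [ 0.11 -0.01 -0.25] roll 0
```

```bash
python3 -m creep '[{"x":0.06,"y":0,"z":-0.13,"roll":0,"gripper":1},{"x":0.06,"y":0,"z":-0.13,"roll":0,"gripper":1},{"x":0.02,"y":0,"z":-0.15,"roll":0,"gripper":1},{"x":0.02,"y":0,"z":-0.15,"roll":0,"gripper":1},{"x":0,"y":0,"z":0,"roll":0,"gripper":1}]' ; python3 s.py;python3 -m creep '[{"x":0.02,"y":0,"z":-0.15,"roll":0,"gripper":1},{"x":0,"y":0,"z":0,"roll":0,"gripper":1}]' ; python3 s.py
```

```text
time_s: 14.0
ee_pos: [0.5888, -0.0583, 0.0879]
ee_rot: [-0.5, 0.499, 0.502, 0.498]
wrist_force: [-4.1, 2.6, 1.4]
finger_gap: 0.027
t 14.00 p [ 0.5888 -0.0583  0.0879] jaw 1.576 down [-0.003  0.    -1.   ] F [-4.1  2.6  1.4] gap 0.027 j7 1.49
time_s: 14.2
ee_pos: [0.5896, -0.0581, 0.0843]
ee_rot: [-0.501, 0.499, 0.502, 0.498]
wrist_force: [-5.8, 3.1, 5.0]
finger_gap: 0.0266
t 14.20 p [ 0.5896 -0.0581  0.0843] jaw 1.576 down [-0.003  0.    -1.   ] F [-5.8  3.1  5. ] gap 0.0266 j7 1.48
```

Matches the first pipe; same push.

```bash
python3 -m creep '[{"x":0.2,"y":0,"z":0.1,"roll":0,"gripper":1},{"x":0.2,"y":0,"z":0.1,"roll":0,"gripper":1},{"x":0.22,"y":0,"z":0.09,"roll":0,"gripper":1},{"x":0,"y":0,"z":0,"roll":0,"gripper":1}]' 50 ; python3 s.py;python3 -m creep '[{"x":0.17,"y":0,"z":0.07,"roll":0,"gripper":1},{"x":0.12,"y":0,"z":0.05,"roll":0,"gripper":1},{"x":0,"y":0,"z":0,"roll":0,"gripper":1}]' ; python3 s.py;  python3 -m creep '[{"x":0.03,"y":0,"z":-0.12,"roll":0,"gripper":1},{"x":0.03,"y":0,"z":-0.12,"roll":0,"gripper":1},{"x":0,"y":0,"z":0,"roll":0,"gripper":1}]' ; python3 s.py
```

```text
time_s: 14.6
ee_pos: [0.6068, -0.0582, 0.0918]
ee_rot: [-0.5, 0.5, 0.503, 0.497]
wrist_force: [-10.2, 3.0, -2.9]
finger_gap: 0.026
t 14.60 p [ 0.6068 -0.0582  0.0918] jaw 1.576 down [-0.007  0.    -1.   ] F [-10.2   3.   -2.9] gap 0.026 j7 1.49
time_s: 14.9
ee_pos: [0.6131, -0.0582, 0.0944]
ee_rot: [-0.498, 0.501, 0.504, 0.496]
wrist_force: [-13.9, 2.6, -2.8]
finger_gap: 0.0259
t 14.90 p [ 0.6131 -0.0582  0.0944] jaw 1.576 down [-0.012  0.    -1.   ] F [-13.9   2.6  -2.8] gap 0.0259 j7 1.49
time_s: 15.2
ee_pos: [0.6151, -0.0577, 0.0881]
ee_rot: [-0.499, 0.501, 0.504, 0.496]
wrist_force: [-14.5, 3.6, 3.8]
finger_gap: 0.0261
t 15.20 p [ 0.6151 -0.0577  0.0881] jaw 1.576 down [-0.01   0.001 -1.   ] F [-14.5   3.6   3.8] gap 0.0261 j7 1.49
```

```bash
python3 -m creep '[{"x":0,"y":0,"z":-0.06,"roll":0,"gripper":1},{"x":-0.1,"y":0,"z":-0.06,"roll":0,"gripper":1},{"x":-0.1,"y":0,"z":-0.05,"roll":0,"gripper":1},{"x":0,"y":0,"z":0,"roll":0,"gripper":1}]' ; python3 s.py; python3 -m creep '[{"x":0,"y":0,"z":0,"roll":0,"gripper":0},{"x":0,"y":0,"z":0,"roll":0,"gripper":-0.05},{"x":0,"y":0,"z":0,"roll":0,"gripper":-0.05},{"x":0,"y":0,"z":0.3,"roll":0,"gripper":-0.05},{"x":0,"y":0,"z":0.7,"roll":0,"gripper":-0.05},{"x":0,"y":0,"z":1,"roll":0,"gripper":-0.05},{"x":-0.5,"y":0,"z":1,"roll":-0.8,"gripper":0.4},{"x":-1,"y":0,"z":1,"roll":-0.9,"gripper":0.4},{"x":-1,"y":0,"z":0,"roll":-0.9,"gripper":0.4},{"x":-1,"y":0,"z":0,"roll":-0.9,"gripper":0.4}]'; python3 -m creep '[{"x":-1,"y":0,"z":0,"roll":-0.9,"gripper":0.4},{"x":-1,"y":0,"z":0,"roll":-0.9,"gripper":0.4},{"x":-1,"y":0,"z":0,"roll":-0.9,"gripper":0.4},{"x":0,"y":0,"z":0,"roll":0,"gripper":0.4}]'; python3 s.py .5586 .2906 .026 -0.1;python3 - <<'E'
from h import *
im=manip.snapshot("top"); cv2.imwrite("pics/top6.png",im); cv2.imwrite("pics/sc6.png",manip.snapshot("scene"))
g=np.clip((im.astype(float)-110)*1.75,0,255).astype(np.uint8)
A=cv2.resize(crop(g,188,220,110,85,7,"x.png"),(495,382)); B=cv2.resize(crop(im,312,145,110,140,7,"x.png"),(300,382))
cv2.imwrite("pics/p6.png",np.hstack([A,B]))
E
```

```text
time_s: 15.6
ee_pos: [0.6154, -0.0575, 0.087]
ee_rot: [0.502, -0.497, -0.501, -0.5]
wrist_force: [-6.1, 3.5, 17.1]
finger_gap: 0.0261
t 15.60 p [ 0.6154 -0.0575  0.087 ] jaw 1.576 down [ 0.004  0.001 -1.   ] F [-6.1  3.5 17.1] gap 0.0261 j7 1.49
time_s: 16.6
ee_pos: [0.5088, -0.0589, 0.2055]
ee_rot: [-0.353, 0.612, 0.352, 0.614]
wrist_force: [-0.4, -0.5, -0.4]
finger_gap: 0.0257
time_s: 17.0
ee_pos: [0.4155, -0.059, 0.2045]
ee_rot: [-0.222, 0.672, 0.223, 0.67]
wrist_force: [0.3, -0.4, -0.3]
finger_gap: 0.0254
t 17.00 p [ 0.4155 -0.059   0.2045] jaw 0.641 down [-0.002  0.    -1.   ] F [ 0.3 -0.4 -0.3] gap 0.0254 j7 0.73
units [ 4.77 11.65 -5.95] roll -4.94
```

View pics/p6.png

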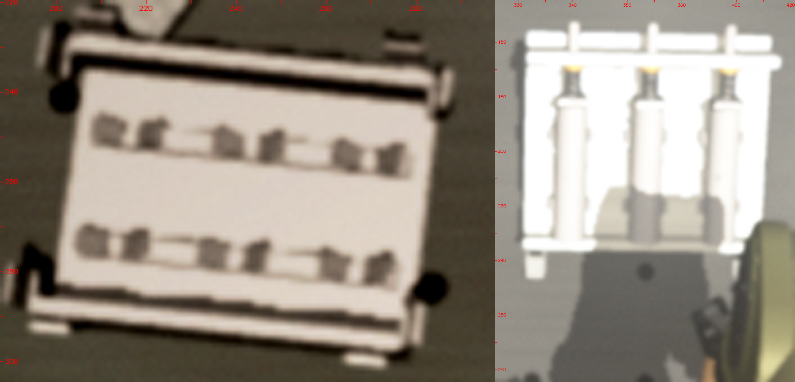

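```bash
python3 - <<'E'
from h import *
f=lambda P:[[188+a/4.5-.4,220+b/4.5-.4] for a,b in P]
W=onz("top",f([(68,45),(435,80),(35,303),(408,338)]),.054);print(W,W.mean(0))
for a,b in((0,1),(2,3),(0,2),(1,3)):
    d=W[a]-W[b]; print(np.linalg.norm(d[:2]),np.arctan2(d[1],d[0])-(np.pi/2 if b-a==1 else 0))
S1=onz("top",f([(131,132),(250,145),(369,157),(114,242),(235,255),(357,266)]),.022)
# empty: pad pair centres read off 7x crop (px-> 462+px/7-.4)
S2=onz("top",[[462+a/7-.4,238+b/7-.4] for a,b in [(157,237),(347,263),(532,289),(140,409),(332,434),(523,461)]],.022)
for S in(S1,S2):
    a=(S[[0,3]].mean(0)-S[[2,5]].mean(0)); b=S[:3].mean(0)-S[3:].mean(0)
    print(S.mean(0),np.linalg.norm(a),np.arctan2(-a[0],a[1]),np.linalg.norm(b),np.arctan2(b[1],b[0]))
E
```

```text
[[0.56701476 0.38753231 0.054     ]
 [0.55219108 0.19651396 0.054     ]
 [0.4318817  0.39671499 0.054     ]
 [0.41716065 0.20614655 0.054     ]] [0.49206205 0.29672695 0.054     ]
0.1915926700665117 -0.07744825096615582
0.19113618572939278 -0.0770950224728808
0.13544469776501616 -0.06784859600324669
0.1353735714191117 -0.07121578190063475
[0.49258092 0.29786767 0.022     ] 0.12733192114499234 -0.08460260701868663 0.05892689101902732 -0.08695907423398047
[ 0.44825028 -0.33923122  0.022     ] 0.12817003622932732 -0.11878107129028802 0.058950971554800474 -0.11894999673553372
```

```bash
python3 -m creep '[{"x":0,"y":0.6,"z":0,"roll":-0.4,"gripper":0.4},{"x":0.2,"y":1,"z":0,"roll":-0.5,"gripper":0.4},{"x":0.4,"y":1,"z":0,"roll":-0.5,"gripper":0.4},{"x":0.4,"y":1,"z":0,"roll":-0.5,"gripper":0.4},{"x":0.4,"y":1,"z":0,"roll":-0.5,"gripper":0.4},{"x":0.4,"y":1,"z":0,"roll":-0.5,"gripper":0.4},{"x":0.4,"y":1,"z":0,"roll":-0.5,"gripper":0.4},{"x":0.5,"y":1,"z":0,"roll":-0.5,"gripper":0.4},{"x":0.5,"y":1,"z":0,"roll":-0.5,"gripper":0.4},{"x":0.5,"y":1,"z":0,"roll":-0.4,"gripper":0.4}]'; python3 -m creep '[{"x":0.5,"y":1,"z":-0.4,"roll":0,"gripper":0.4},{"x":0.5,"y":1,"z":-0.8,"roll":0,"gripper":0.4},{"x":0,"y":0,"z":-0.8,"roll":0,"gripper":0.4},{"x":0,"y":0,"z":-0.8,"roll":0,"gripper":0.4},{"x":0,"y":0,"z":0,"roll":0,"gripper":0.4}]'; python3 s.py .5611 .2918 .026 -0.08
```

```text
time_s: 18.1
ee_pos: [0.5319, 0.2313, 0.2038]
ee_rot: [0.027, 0.706, -0.026, 0.707]
wrist_force: [-0.2, -0.4, 0.1]
finger_gap: 0.0254
time_s: 18.6
ee_pos: [0.5591, 0.2892, 0.1161]
ee_rot: [0.025, 0.709, -0.027, 0.705]
wrist_force: [0.4, -0.2, -0.4]
finger_gap: 0.0254
t 18.60 p [0.5591 0.2892 0.1161] jaw -0.072 down [-0.006 -0.003 -1.   ] F [ 0.4 -0.2 -0.4] gap 0.0254 j7 -0.55
units [ 0.07  0.09 -3.  ] roll -0.05
```

```bash
python3 -m creep '[{"x":0.07,"y":0.09,"z":-0.6,"roll":-0.05,"gripper":0.4},{"x":0,"y":0,"z":-0.8,"roll":0,"gripper":0.4},{"x":0,"y":0,"z":-0.8,"roll":0,"gripper":0.4},{"x":0,"y":0,"z":-0.7,"roll":0,"gripper":0.4},{"x":0,"y":0,"z":0,"roll":0,"gripper":0.4}]'; python3 s.py .5611 .2918 .026 -0.08; python3 -m creep '[{"x":0,"y":0,"z":0,"roll":0,"gripper":0.7},{"x":0,"y":0,"z":0,"roll":0,"gripper":1},{"x":0,"y":0,"z":0,"roll":0,"gripper":1},{"x":0,"y":0,"z":0,"roll":0,"gripper":1},{"x":0,"y":0,"z":0,"roll":0,"gripper":1}]' 110; python3 s.py .5611 .2918 .026 -0.08
```

```text
time_s: 19.1
ee_pos: [0.5618, 0.2916, 0.0313]
ee_rot: [0.028, 0.708, -0.029, 0.705]
wrist_force: [-1.0, -0.4, -0.9]
finger_gap: 0.0256
t 19.10 p [0.5618 0.2916 0.0313] jaw -0.081 down [-0.003 -0.001 -1.   ] F [-1.  -0.4 -0.9] gap 0.0256 j7 -0.56
units [-0.02  0.01 -0.18] roll 0.01
time_s: 19.6
ee_pos: [0.5633, 0.2924, 0.0346]
ee_rot: [0.029, 0.706, -0.028, 0.707]
wrist_force: [-0.8, 0.3, 6.0]
finger_gap: 0.0056
t 19.60 p [0.5633 0.2924 0.0346] jaw -0.082 down [ 0.002  0.001 -1.   ] F [-0.8  0.3  6. ] gap 0.0056 j7 -0.56
units [-0.07 -0.02 -0.29] roll 0.01
```

```bash
python3 -m creep '[{"x":0,"y":0,"z":0.2,"roll":0,"gripper":1},{"x":0,"y":0,"z":0.4,"roll":0,"gripper":1},{"x":0,"y":0,"z":0.6,"roll":0,"gripper":1},{"x":0,"y":0,"z":0.8,"roll":0,"gripper":1},{"x":0,"y":0,"z":0.9,"roll":0,"gripper":1},{"x":0,"y":0,"z":0.9,"roll":0,"gripper":1},{"x":0,"y":0,"z":0.9,"roll":0,"gripper":1},{"x":0,"y":0,"z":0.8,"roll":0,"gripper":1},{"x":0,"y":0,"z":0.4,"roll":0,"gripper":1},{"x":0,"y":0,"z":0,"roll":0,"gripper":1}]' 120; python3 s.py .515 -.347 .220 -0.115; python3 - <<'E'
from h import *
print(manip.sense()["torque"])
im=manip.snapshot("scene"); cv2.imwrite("pics/sc7.png",im); crop(im,340,140,130,110,6,"p7.png")
E
```

```text
time_s: 20.6
ee_pos: [0.5631, 0.2921, 0.2119]
ee_rot: [0.03, 0.706, -0.028, 0.708]
wrist_force: [1.2, -0.2, -5.5]
finger_gap: 0.0053
t 20.60 p [0.5631 0.2921 0.2119] jaw -0.082 down [ 0.003  0.002 -1.   ] F [ 1.2 -0.2 -5.5] gap 0.0053 j7 -0.57
units [ -1.6  -21.3    0.27] roll -0.22
[ 0.01677064 -0.36678224 -0.0035247 ]
```

View pics/p7.png

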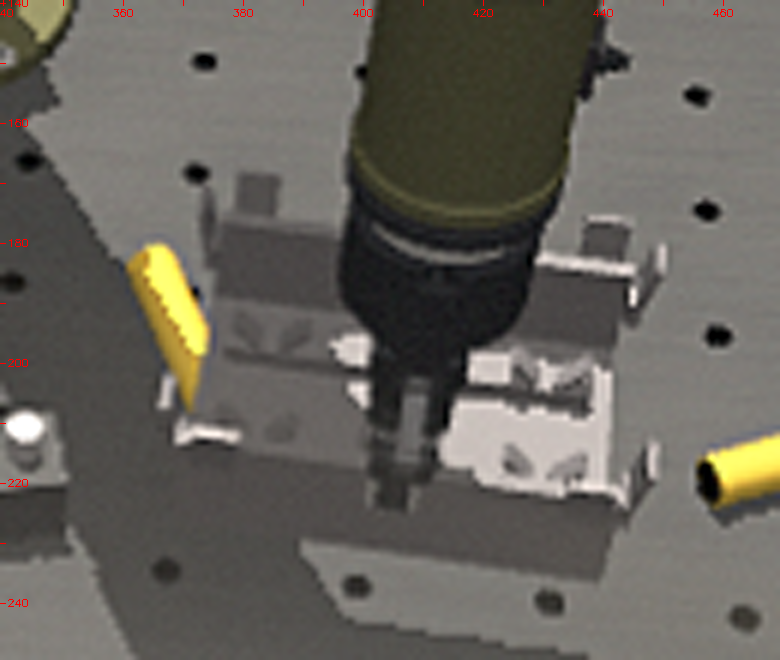

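The tray hangs from its far wall; wall-top corners are at (370.8,212.5), (443.3,222.5) for the far wall and (377,177), (445.8,184) for the near wall. I'll check the level.

```bash
python3 - <<'E'
from h import *
Fp=onz("scene",[[370.8,212.5],[443.3,222.5]],.2313);print("far",Fp,np.linalg.norm(Fp[0]-Fp[1]))
for z in (.18,.2,.21,.22,.23,.24):
    N=onz("scene",[[377,177],[445.8,184]],z); print(z,N[:,:2].ravel().round(4),np.linalg.norm(N[0]-N[1]).round(4),(Fp.mean(0)-N.mean(0))[:2].round(4))
# level prediction: corners of a level tray, yaw -.08
c=np.array([.5631,.2921]);a=-.082
ex=np.array([np.cos(a),np.sin(a)]);ey=np.array([-ex[1],ex[0]])
for dx in(4,-4,-134,-142):
    print(dx,proj("scene",[np.r_[c+ex*dx/1e3+ey*s*.095,.2313] for s in(-1,1)]).round(1).tolist())
E
```

```text
far [[0.55830179 0.20073937 0.2313    ]
 [0.57253566 0.38680831 0.2313    ]] 0.18661257451491717
0.18 [0.3746 0.2124 0.3823 0.4123] 0.2001 [ 0.187  -0.0186]
0.2 [0.3948 0.2118 0.4024 0.4075] 0.1958 [ 0.1668 -0.0159]
0.21 [0.405  0.2115 0.4125 0.405 ] 0.1936 [ 0.1567 -0.0145]
0.22 [0.4151 0.2112 0.4225 0.4026] 0.1915 [ 0.1466 -0.0131]
0.23 [0.4253 0.2109 0.4326 0.4001] 0.1893 [ 0.1365 -0.0117]
0.24 [0.4354 0.2106 0.4426 0.3977] 0.1872 [ 0.1264 -0.0104]
4 [[369.4, 212.7], [443.2, 223.2]]
-4 [[369.8, 210.4], [443.3, 220.8]]
-134 [[376.2, 175.7], [445.1, 184.8]]
-142 [[376.6, 173.7], [445.2, 182.8]]
```

```bash
python3 -m creep '[{"x":-0.2,"y":-0.3,"z":0.1,"roll":0,"gripper":1},{"x":-0.4,"y":-0.6,"z":0.1,"roll":0,"gripper":1},{"x":-0.4,"y":-0.9,"z":0.1,"roll":0,"gripper":1},{"x":-0.4,"y":-0.9,"z":0,"roll":0,"gripper":1},{"x":-0.2,"y":-0.9,"z":0,"roll":0,"gripper":1},{"x":0,"y":-0.9,"z":0,"roll":0,"gripper":1},{"x":0,"y":-0.9,"z":0,"roll":-0.1,"gripper":1},{"x":0,"y":-0.9,"z":0,"roll":-0.1,"gripper":1},{"x":0,"y":-0.9,"z":0,"roll":0,"gripper":1},{"x":0,"y":-0.9,"z":0,"roll":0,"gripper":1}]'; python3 -m creep '[{"x":0,"y":-0.9,"z":0,"roll":0,"gripper":1},{"x":0,"y":-0.9,"z":0,"roll":0,"gripper":1},{"x":0,"y":-0.9,"z":0,"roll":0,"gripper":1},{"x":0,"y":-0.9,"z":0,"roll":0,"gripper":1},{"x":0,"y":-0.9,"z":0,"roll":0,"gripper":1},{"x":0,"y":-0.9,"z":0,"roll":0,"gripper":1},{"x":0,"y":-0.9,"z":0,"roll":0,"gripper":1},{"x":0,"y":-0.9,"z":0,"roll":0,"gripper":1},{"x":0,"y":-0.9,"z":0,"roll":0,"gripper":1},{"x":0,"y":-0.9,"z":0,"roll":0,"gripper":1}]'; python3 -m creep '[{"x":0,"y":-0.9,"z":0,"roll":0,"gripper":1},{"x":0,"y":-0.9,"z":0,"roll":0,"gripper":1},{"x":0,"y":-0.8,"z":0,"roll":0,"gripper":1},{"x":0,"y":-0.5,"z":0,"roll":0,"gripper":1},{"x":0,"y":0,"z":0,"roll":0,"gripper":1},{"x":0,"y":0,"z":0,"roll":0,"gripper":1}]';python3 s.py .5165 -.3474 .15 -0.115
```

```text
time_s: 21.65
ee_pos: [0.5128, 0.0472, 0.2179]
ee_rot: [0.04, 0.707, -0.04, 0.705]
wrist_force: [1.0, -0.4, -6.0]
finger_gap: 0.0052
time_s: 22.65
ee_pos: [0.5128, -0.222, 0.2177]
ee_rot: [0.04, 0.707, -0.039, 0.705]
wrist_force: [0.5, 0.6, -5.3]
finger_gap: 0.0053
time_s: 23.25
ee_pos: [0.5139, -0.3133, 0.2182]
ee_rot: [0.04, 0.706, -0.039, 0.705]
wrist_force: [-0.6, -0.0, -4.8]
finger_gap: 0.0049
t 23.25 p [ 0.5139 -0.3133  0.2182] jaw -0.112 down [-0.001  0.002 -1.   ] F [-0.6 -0.  -4.8] gap 0.0049 j7 0.49
units [ 0.09 -1.14 -2.27] roll -0.02
```

```bash
python3 -m creep '[{"x":0.13,"y":-0.6,"z":-0.3,"roll":-0.02,"gripper":1},{"x":0,"y":-0.6,"z":-0.6,"roll":0,"gripper":1},{"x":0,"y":0,"z":-0.8,"roll":0,"gripper":1},{"x":0,"y":0,"z":-0.8,"roll":0,"gripper":1},{"x":0,"y":0,"z":-0.5,"roll":0,"gripper":1},{"x":0,"y":0,"z":0,"roll":0,"gripper":1},{"x":0,"y":0,"z":0,"roll":0,"gripper":1}]';python3 s.py .518 -.3497 .112 -0.116; python3 - <<'E'
from h import *
t=manip.snapshot("top");s=manip.snapshot("scene");cv2.imwrite("pics/top8.png",t);cv2.imwrite("pics/sc8.png",s)
A=crop(np.clip((t.astype(float)-90)*1.6,0,255).astype(np.uint8),462,228,115,105,7,"x.png");B=crop(np.clip(s.astype(float)*1.3,0,255).astype(np.uint8),150,165,105,90,7,"x2.png")
cv2.imwrite("pics/p8.png",np.hstack([cv2.resize(A,(400,365)),cv2.resize(B,(400,365))]))
E
```

```text
time_s: 23.95
ee_pos: [0.5186, -0.3496, 0.129]
ee_rot: [0.04, 0.706, -0.04, 0.706]
wrist_force: [0.8, 0.2, -5.1]
finger_gap: 0.0052
t 23.95 p [ 0.5186 -0.3496  0.129 ] jaw -0.114 down [-0.  0. -1.] F [ 0.8  0.2 -5.1] gap 0.0052 j7 0.55
units [-0.02 -0.   -0.57] roll -0.01
```

```bash
python3 -m creep '[{"x":0,"y":0,"z":-0.3,"roll":0,"gripper":1},{"x":0,"y":0,"z":-0.3,"roll":0,"gripper":1},{"x":0,"y":0,"z":0,"roll":0,"gripper":1}]';python3 s.py; python3 -m creep '[{"x":0,"y":0,"z":-0.2,"roll":0,"gripper":1},{"x":0,"y":0,"z":0,"roll":0,"gripper":1}]';python3 s.py;  python3 -m creep '[{"x":0,"y":0,"z":-0.2,"roll":0,"gripper":1},{"x":0,"y":0,"z":0,"roll":0,"gripper":1}]';python3 s.py
```

```text
time_s: 24.35
ee_pos: [0.5175, -0.3494, 0.1094]
ee_rot: [0.041, 0.707, -0.04, 0.705]
wrist_force: [-0.2, -0.3, -5.2]
finger_gap: 0.0052
t 24.35 p [ 0.5175 -0.3494  0.1094] jaw -0.115 down [-0.002  0.002 -1.   ] F [-0.2 -0.3 -5.2] gap 0.0052 j7 0.56
time_s: 24.55
ee_pos: [0.5179, -0.3499, 0.1041]
ee_rot: [0.041, 0.706, -0.04, 0.706]
wrist_force: [-0.5, 0.1, -5.7]
finger_gap: 0.0049
t 24.55 p [ 0.5179 -0.3499  0.1041] jaw -0.115 down [-0.001  0.001 -1.   ] F [-0.5  0.1 -5.7] gap 0.0049 j7 0.56
time_s: 24.75
ee_pos: [0.518, -0.3499, 0.0982]
ee_rot: [0.041, 0.706, -0.04, 0.706]
wrist_force: [-0.4, -0.1, -4.1]
finger_gap: 0.0052
t 24.75 p [ 0.518  -0.3499  0.0982] jaw -0.115 down [-0.001  0.001 -1.   ] F [-0.4 -0.1 -4.1] gap 0.0052 j7 0.56
```

```bash
python3 -m creep '[{"x":0,"y":0,"z":-0.15,"roll":0,"gripper":1},{"x":0,"y":0,"z":0,"roll":0,"gripper":1}]';python3 s.py; python3 -m creep '[{"x":0,"y":0,"z":-0.12,"roll":0,"gripper":1},{"x":0,"y":0,"z":0,"roll":0,"gripper":1}]';python3 s.py;  python3 -m creep '[{"x":0,"y":0,"z":-0.08,"roll":0,"gripper":1},{"x":0,"y":0,"z":0,"roll":0,"gripper":1}]';python3 s.py
```

```text
time_s: 24.95
ee_pos: [0.518, -0.3499, 0.0939]
ee_rot: [0.041, 0.706, -0.04, 0.706]
wrist_force: [0.3, 0.6, -5.0]
finger_gap: 0.0051
t 24.95 p [ 0.518  -0.3499  0.0939] jaw -0.115 down [-0.001  0.    -1.   ] F [ 0.3  0.6 -5. ] gap 0.0051 j7 0.56
time_s: 25.15
ee_pos: [0.5181, -0.35, 0.0905]
ee_rot: [0.041, 0.706, -0.041, 0.706]
wrist_force: [0.5, 0.3, -4.7]
finger_gap: 0.0054
t 25.15 p [ 0.5181 -0.35    0.0905] jaw -0.115 down [-0.001  0.    -1.   ] F [ 0.5  0.3 -4.7] gap 0.0054 j7 0.56
time_s: 25.35
ee_pos: [0.5185, -0.3504, 0.0887]
ee_rot: [0.041, 0.706, -0.041, 0.706]
wrist_force: [0.6, 0.0, -3.7]
finger_gap: 0.0051
t 25.35 p [ 0.5185 -0.3504  0.0887] jaw -0.115 down [ 0. -0. -1.] F [ 0.6  0.  -3.7] gap 0.0051 j7 0.56
```

```bash
python3 -m creep '[{"x":0,"y":0,"z":-0.07,"roll":0,"gripper":1},{"x":0,"y":0,"z":0,"roll":0,"gripper":1}]';python3 s.py; python3 -m creep '[{"x":0,"y":0,"z":0,"roll":0,"gripper":0.7},{"x":0,"y":0,"z":0,"roll":0,"gripper":0.4},{"x":0,"y":0,"z":0,"roll":0,"gripper":0.4},{"x":0,"y":0,"z":0,"roll":0,"gripper":0.4},{"x":0,"y":0,"z":0.3,"roll":0,"gripper":0.4},{"x":0,"y":0,"z":0.6,"roll":0,"gripper":0.4},{"x":0,"y":0,"z":1,"roll":0,"gripper":0.4},{"x":0,"y":0,"z":1,"roll":0,"gripper":0.4},{"x":0,"y":0,"z":1,"roll":0,"gripper":0.4},{"x":0,"y":0.8,"z":0.5,"roll":0,"gripper":0.4}]'; python3 -m creep '[{"x":-0.3,"y":1,"z":0,"roll":0,"gripper":0.4},{"x":-0.3,"y":1,"z":0,"roll":0,"gripper":0.4},{"x":-0.3,"y":1,"z":0,"roll":0,"gripper":0.4},{"x":-0.3,"y":1,"z":0,"roll":0,"gripper":0.4},{"x":-0.3,"y":1,"z":0,"roll":0,"gripper":0.4},{"x":-0.3,"y":1,"z":0,"roll":0,"gripper":0.4},{"x":-0.3,"y":1,"z":0,"roll":0,"gripper":0.4},{"x":-0.3,"y":1,"z":0,"roll":0,"gripper":0.4},{"x":0,"y":1,"z":0,"roll":0,"gripper":0.4},{"x":0,"y":1,"z":0,"roll":0,"gripper":0.4}]';python3 s.py; python3 - <<'E'
from h import *
t=manip.snapshot("top");s=manip.snapshot("scene");cv2.imwrite("pics/top9.png",t);cv2.imwrite("pics/sc9.png",s)
A=crop(np.clip((t.astype(float)-90)*1.6,0,255).astype(np.uint8),462,235,115,100,7,"x.png");B=crop(s,150,165,200,130,4,"x2.png")
A=cv2.resize(A,(400,348));B1=crop(s,150,165,100,87,8,"x2.png")
C=crop(t,310,145,110,110,7,"x3.png");D=crop(s,240,200,120,90,7,"x4.png")
cv2.imwrite("pics/p9.png",np.vstack([np.hstack([A,cv2.resize(B1,(400,348))]),np.hstack([cv2.resize(C,(400,250)),cv2.resize(D,(400,250))])]))
E
```

```text
time_s: 25.55
ee_pos: [0.5185, -0.3504, 0.0886]
ee_rot: [0.041, 0.705, -0.041, 0.706]
wrist_force: [-5.3, 2.9, 13.5]
finger_gap: 0.0051
t 25.55 p [ 0.5185 -0.3504  0.0886] jaw -0.115 down [ 0.002 -0.001 -1.   ] F [-5.3  2.9 13.5] gap 0.0051 j7 0.56
time_s: 26.55
ee_pos: [0.518, -0.3301, 0.2219]
ee_rot: [0.041, 0.705, -0.044, 0.707]
wrist_force: [0.7, 0.5, -0.2]
finger_gap: 0.0254
time_s: 27.55
ee_pos: [0.4461, -0.0251, 0.2192]
ee_rot: [0.041, 0.706, -0.041, 0.706]
wrist_force: [1.1, -0.2, 1.0]
finger_gap: 0.0257
t 27.55 p [ 0.4461 -0.0251  0.2192] jaw -0.115 down [ 0.001 -0.    -1.   ] F [ 1.1 -0.2  1. ] gap 0.0257 j7 -0.07
```

View pics/p9.png

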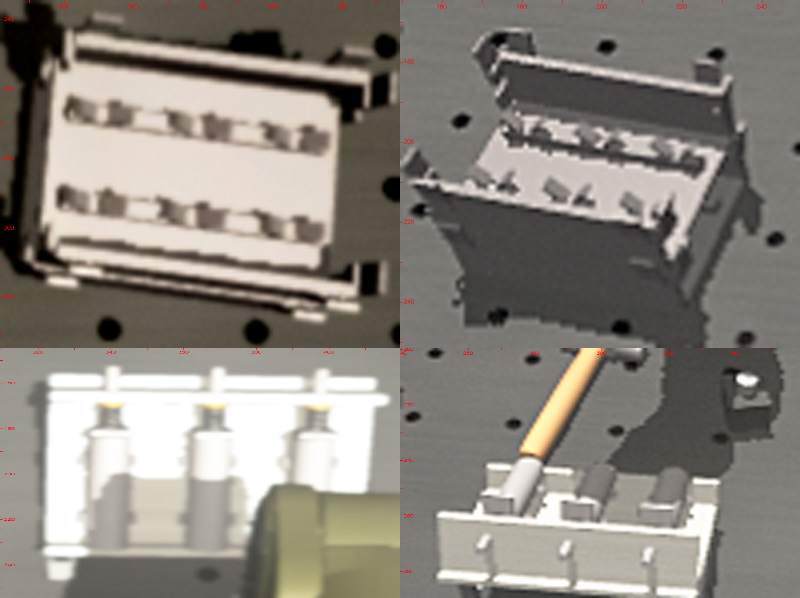

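```bash
python3 - <<'E'
from h import *
S=onz("top",[[462+a/3.478-.4,235+b/3.478-.4] for a,b in [(98,111),(199,126),(296,138),(92,201),(191,212),(292,227)]],.076)
a=(S[[0,3]].mean(0)-S[[2,5]].mean(0)); b=S[:3].mean(0)-S[3:].mean(0)
print(S.mean(0),np.linalg.norm(a),np.arctan2(-a[0],a[1]),np.linalg.norm(b),np.arctan2(b[1],b[0]))
E
python3 -m creep '[{"x":0,"y":0.5,"z":0,"roll":0,"gripper":0.4},{"x":0,"y":0,"z":0,"roll":0,"gripper":0.4},{"x":0,"y":0,"z":0,"roll":0,"gripper":0.4}]'; python3 s.py
```

```text
[ 0.45121933 -0.34011568  0.076     ] 0.1303433859945552 -0.11500640461630592 0.058815683873621065 -0.10957802902164367
time_s: 27.95
ee_pos: [0.4463, -0.0118, 0.2187]
ee_rot: [0.04, 0.706, -0.041, 0.706]
wrist_force: [0.5, 0.2, 0.6]
finger_gap: 0.0255
t 27.95 p [ 0.4463 -0.0118  0.2187] jaw -0.115 down [ 0. -0. -1.] F [0.5 0.2 0.6] gap 0.0255 j7 -0.1
```

```bash
python3 -c "
from cell import manip
print(manip.job_done())"
```

```text
the job is handed in; nothing more can be done
None
```

I put both pipe stubs in the feeder and stacked the emptied tray on the other one. The job was handed in at about 28 s of the 72 s allowed. It gives no verdict, so these are my own last checks.

- **Feeder:** After the second pipe was pushed behind the lip and released, the top view showed all three pipes lying behind the lip with their ends in line. After the stacking, the scene view showed the same. In the last top view the arm hid part of the right place.
- **Stack:** The tray met resistance exactly where it should seat, with its underside 54 mm above the lower one's. In the pictures it looks level and parallel.
- **Stack offset:** I measured the stacked tray about 3 mm off in x and 1 mm off in y from the lower tray's first measured position, with a yaw difference below 0.01 rad. This is more than the 2 mm play, but inside the 6 mm tolerance. It is probably camera error or a small shift of the lower tray; the lower tray could not be measured again once covered.
- **Weaker check:** The saddle spacing on the stacked tray read 130 mm instead of 128 mm, so that measurement is only good to a few mm.
- **Other things on the table:** I saw no contact with them. In the last crops the hammer and the block stand where they were; I did not check the other items again.

I viewed 12 pictures, the most allowed.

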